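# Turn the sharpening stone over into its holder

### The arm

A 6-joint arm with a two-finger parallel gripper is mounted at the origin on the work surface. World frame = base frame: x ahead of the robot, y to its left, z up, the work surface at z = 0. Lengths are in mm, angles in rad, forces in N, time in s.
With the tool pointing down it reaches from about 250 to 725 mm from the base axis. Payload 9.7 kg.
Tool frame: the origin (TCP) lies midway between the tips of the shut fingers; the grasp point (between the pads) lies 19 mm behind it (ctrl.grasp_offset is the distance from the TCP to the grasp point, in mm); z points along the fingers, y is the direction in which the jaws open and shut (so a half turn about z gives the same grasp; the last joint's range is limited). The gripper opens to 85 mm and grips with 20 to 120 N. Pads are 22 mm wide; open, the fingers measure 114 mm over their backs; the gripper's body (76 mm by 85 mm) begins 54 mm behind the grasp point. The pads swing forward as they close: fully open they stand 13 mm farther back than shut.
Start: joints at [-1.168, 0.087, 0.176, 1.66, 0, 1.571], TCP at [215.595, -505.98, 231.284] pointing down, gripper open.
Joint ranges: [-3.13, 3.13], [-0.85, 1.81], [-1.15, 1.24], [-2.2, 2.28], [-1.44, 1.52], [-3.14, 3.14]. Speed limits (rad/s): [2.22, 2.22, 2.57, 3.14, 3.14, 3.14].

### API

Orientations are given as a 3x3 rotation matrix whose columns are the frame's x, y, z axes.
In Python, from bench import ctrl, viewer gives the robot as it stands.
- The arm moves only by the shell command python3 -m pendant 'ROWS' [FORCE]. ROWS is JSON, a list that holds one entry, the list of rows, each a list of 5 numbers: the finger opening in m, from 0 to 0.0854, then the shift along the tool's x, y, z in m, then the turn about the tool's z in rad. In form: [[[jaw, dx, dy, dz, yaw], ...]]. A call has 1 to 20 rows; each row shifts and turns the commanded pose from where the row before left it, along the tool's axes as they then stand; what a row does not reach is not made up. A row lasts 1/8 s, in which the tool goes at most 62.5 mm and 10.7 degrees, less where a joint would pass 70% of its speed; a pose out of reach is approached as far as the arm can. A call with a gripper value outside its range is refused whole. The fingers move at their own pace and stop on an object; FORCE is the grip in N (left out, the last holds). Time passes only in rows, so rows that do not move let the fingers close. It gives the time, the measured TCP pose, the force and the opening at its end, in the units of the state.
- ctrl.read_state(): the state, without advancing time (a new reading comes with each control period).
- viewer.capture(name): name is "scene" or "top"; returns (picture, depth): 480x640x3 uint8, red, green, blue; 480x640 float32, mm along the optical axis (not along the pixel's ray), 0 where there is no reading.
- viewer.camera_model(name): a dict with "vfov" (degrees; the focal length in pixels is half the picture's height over the tangent of half this angle, whatever the lens; pixels are square), "cx", "cy" (the principal point, pixels), "k1" (the pictures are not rectified: a ray, as slopes to the right and down, at radius r is drawn at 1 + k1 r^2 times it, then the intrinsics apply), "R" (3x3) and "t" (3): a world point X has camera coordinates R X + t. Camera axes: x right, y down, z forward; pixel columns grow to the right and rows downward; lengths in mm; the calibration is good to about 2 mm. A picture is of the moment at which its call begins. camera_model takes no time and is no camera call.
- ctrl.close_job(): hands the job in, once; it reports no verdict.
The state is a dict: "t": time; "joint_pos": joint angles; "qvel": joint speeds; "joint_torque": joint torques, N m; "tcp_pos": TCP position; "eef_rot": TCP orientation; "force": force on the tool from outside, world axes, zero at the start; "torque": the same for the moment, N m; "opening": finger opening in mm.
Only numpy, scipy, OpenCV 4.12 (cv2) and the standard library are available. Lean on these libraries where they do the work, as an engineer would, in place of code of your own. Each camera call takes 0.05 s, during which the arm holds its last target. There are 200 camera calls.

### The job

The small sharpening stone has been left face down on the instrument maker's bench. Turn it over so that its grey stone side is up and its wooden back is underneath, and lay it flat in the wooden holder, lengthwise between the two end cleats centred and straight on the board, ready for honing. Let go of it there; do not drop it, and leave the jar, the tin and the gouge where they are.

Things in the scene. Friction and masses are not known exactly. Their poses are not given: they have to be found in the camera images.
- stone: Loose bench stone, 0.16 to 0.30 kg: block 50 mm wide (x), 100 long (y), 26 thick (z). Two flush layers: grey stone (z 0 to 14 mm) and dark wooden back with two thin lines (z 14 to 26). Origin: centre of the grey face; +z points out through the wooden back. Starts flat, grey face down (+z up); must end +z down. It stands by itself on a 50 x 26 mm end.
- stone_center (a point): The middle of the bench stone: 13 mm from its grey face and 13 mm from its wooden face.
- holder: Holder fixed to the bench: pale wooden board 70 mm wide (x), 150 long (y), 12 thick, with a cleat across each end, 17 mm wide and rising 8 mm above the board (20 mm above the bench). Clear space between cleats 116 mm; long sides open. Origin: centre of the underside, at bench level; z up.
- holder_seat (a point): Centre of the board's upper surface between the cleats, 12 mm above the bench: the stone's wooden face rests here at the end.
- jar: Bystander: lidded glass jar, 56 mm across and 85 mm high, loose, standing on the bench farther from the robot than the work. Origin at the centre of its underside.
- tin: Bystander: low round metal tin, 64 mm across and 22 mm high, loose, on the bench farther from the robot than the work. Origin at the centre of its underside.
- gouge: Bystander: carving gouge lying on the bench farther from the robot than the work, loose; dark square handle 120 mm long and 22 mm thick towards its -y, steel blade 122 mm long towards its +y. Origin under the brass ferrule, on the bench.

How it is judged:
By the outcome, as a careful person would: the job done as asked, in the order asked, and still so for the second after the job is handed in, with the robot touching nothing.
It also fails if it takes over 51 s, if anything falls off the work surface, if the arm or the gripper's body presses on something with over 40 N, if the wrist force passes 120 N, or if a joint passes its speed limit or range.

## Working session

There is one attempt and no reset: what is moved stays moved. The work goes in short steps, Python scripts to look and compute and a shell command to move; the robot and the scene stay as the last step left them, time stands still between calls to the robot, and variables do not carry over. Pictures are saved under pics/ and viewed, about 8 in all and at most 12, crops included, and the job is handed in when it is done.

```bash
mkdir -p pics
cat > h.py <<'E'
import numpy as np, cv2
from bench import ctrl, viewer
def pts(name,uv,z):
    m=viewer.camera_model(name); f=240/np.tan(np.radians(m["vfov"])/2)
    K=np.array([[f,0,m["cx"]],[0,f,m["cy"]],[0,0,1]]); R=np.array(m["R"]);t=np.array(m["t"])
    s=cv2.undistortPoints(np.array(uv,float).reshape(-1,1,2),K,np.array([m["k1"],0,0,0]))[:,0]
    d=np.c_[s,np.ones(len(s))]@R; c=-R.T@t
    return c+d*((z-c[2])/d[:,2])[:,None]
def proj(name,X):
    m=viewer.camera_model(name); f=240/np.tan(np.radians(m["vfov"])/2)
    K=np.array([[f,0,m["cx"]],[0,f,m["cy"]],[0,0,1]])
    return cv2.projectPoints(np.array(X,float).reshape(-1,1,3),cv2.Rodrigues(np.array(m["R"]))[0],np.array(m["t"],float),K,np.array([m["k1"],0,0,0.]))[0][:,0]
def snap(name,fn,box=None,s=1):
    p,d=viewer.capture(name); q=p[:,:,::-1]
    if box: q=q[box[1]:box[3],box[0]:box[2]]
    cv2.imwrite("pics/"+fn,cv2.resize(q,None,fx=s,fy=s,interpolation=cv2.INTER_CUBIC)); return p,d
E
python3 - <<'E'
from h import *
for n in("top","scene"):
    snap(n,n+"0.png"); m=viewer.camera_model(n); print(n,m["vfov"],m["k1"],-np.array(m["R"]).T@np.array(m["t"]))
s=ctrl.read_state(); print(s["tcp_pos"],s["eef_rot"],s["opening"],ctrl.grasp_offset)
E
```

```text
top 46.36039509044535 -0.1724298827657099 [469.6509161  -19.63244761 827.19733762]
scene 44.644260299524184 0.022105277173429125 [1198.86828249 -211.29000069  744.81827491]
[ 215.52083656 -505.80939178  230.65875038] [[ 9.19976682e-01  3.91972827e-01 -4.54399486e-04]
 [ 3.91973091e-01 -9.19976066e-01  1.06509480e-03]
 [-5.48432496e-07 -1.15797475e-03 -9.99999330e-01]] 85.71165372003199 18.700000000000003
```

View pics/top0.png

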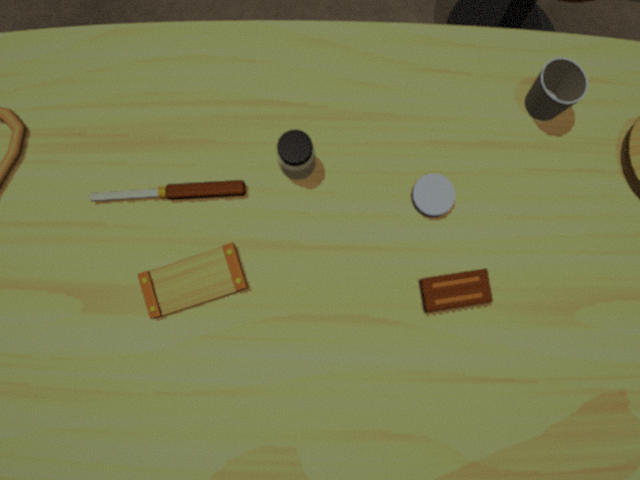

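View pics/scene0.png

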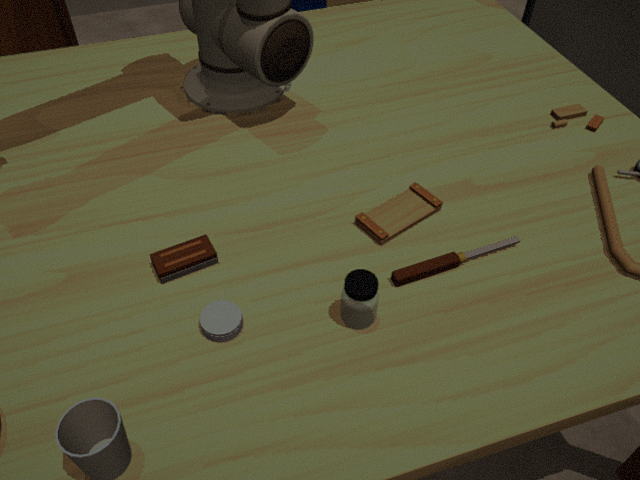

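The top view shows the stone near pixel (456,290), wooden back up, and the holder near (192,281). The gouge is at (170,190), the jar at (296,153) and the tin at (434,195), all farther out. I'll enlarge both work pieces in one crop to read their corners.

Run:
```python
from h import *
p=cv2.imread("pics/top0.png")
a=cv2.resize(p[235:325,130:255],None,fx=6,fy=6,interpolation=3)[:,:750]
b=cv2.resize(p[255:325,410:500],None,fx=6,fy=6,interpolation=3)
cv2.imwrite("pics/a.png",np.vstack([cv2.resize(a,(520,374)),np.zeros((4,520,3),np.uint8)]) )
A=cv2.resize(p[235:325,130:255],None,fx=4,fy=4,interpolation=3) # 500x360
B=cv2.resize(p[262:320,412:500],None,fx=4,fy=4,interpolation=3) # 352x232
c=np.zeros((596,500,3),np.uint8); c[:360,:500]=A; c[362:594,:352]=B
cv2.imwrite("pics/c.png",c*1)
```

```text
(no output)
```

View pics/c.png

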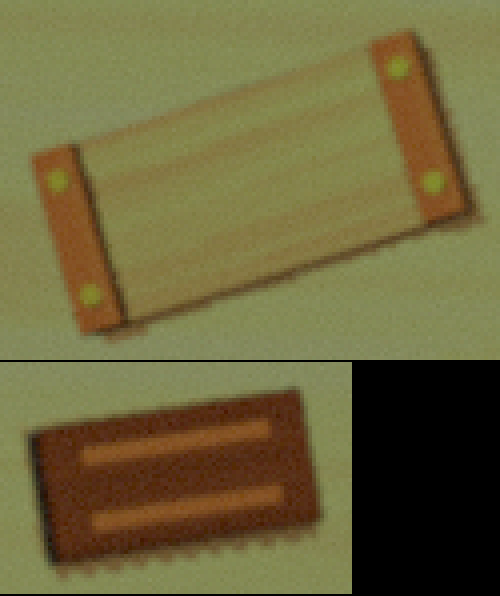

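In the 4x crop, the holder's outer cleat corners are at (31,155), (82,333), (413,30) and (467,212). The stone's top corners are at (38,68), (298,27), (320,158) and (56,201).

Run:
```python
from h import *
for nm,c,o,z in(("holder",[(31,155),(413,30),(467,212),(82,333)],(130,235),20),("dots",[(58,181),(398,68),(433,183),(90,295)],(130,235),20),("stone",[(38,68),(298,27),(320,158),(56,201)],(412,262),26)):
    P=pts("top",np.array(c)/4+np.array(o)-.375,z); print(nm,P.round(1)[:,:2].tolist(),"c",P.mean(0).round(1))
    a=(P[0]+P[3]-P[1]-P[2])/2; b=(P[0]+P[1]-P[2]-P[3])/2
    print(" len",np.linalg.norm(a).round(1),"wid",np.linalg.norm(b).round(1),"ang of length axis(deg)",np.degrees(np.arctan2(a[1],a[0])).round(2),"normal of width",(np.degrees(np.arctan2(b[1],b[0]))+90).round(2))
```

```text
holder [[535.4, 259.3], [584.3, 118.2], [518.2, 96.0], [470.7, 236.6]] c [527.1 177.5  20. ]
 len 148.8 wid 69.1 ang of length axis(deg) 108.89 normal of width 108.97
dots [[526.0, 248.4], [570.2, 123.2], [528.4, 108.8], [484.6, 234.2]] c [527.3 178.6  20. ]
 len 132.8 wid 44.0 ang of length axis(deg) 109.33 normal of width 109.03
stone [[535.2, -155.8], [551.5, -251.9], [503.8, -259.5], [487.5, -162.3]] c [ 519.5 -207.4   26. ]
 len 98.0 wid 48.2 ang of length axis(deg) 99.59 normal of width 98.43
```

```bash
cat > s.py <<'E'
from h import *
import sys
# s.py x y z angle_of_tool_y : what is left to go, in tool axes (m, rad)
s=ctrl.read_state(); R=np.array(s["eef_rot"]); p=np.array(s["tcp_pos"])
ya=np.degrees(np.arctan2(R[1,1],R[0,1]))
print("t",round(s["t"],2),"tcp",p.round(1),"yang",ya.round(2),"F",np.round(s["force"],1),"T",np.round(s["torque"],2),"open",round(s["opening"],1))
if len(sys.argv)>1:
    x=np.array(list(map(float,sys.argv[1:5]))); print("go m",(R.T@(x[:3]-p)/1e3).round(4),"yaw",np.round(-np.radians((x[3]-ya+180)%360-180),4))
E
python3 -m pendant '[[[0.085,0.048,-0.0148,0.01,0],[0.085,0.048,-0.0148,0.01,0],[0.085,0.048,-0.0148,0.01,0],[0.085,0.048,-0.0148,0.01,0],[0.085,0.048,-0.0148,0.01,0],[0.085,0.048,-0.0148,0.01,0],[0.085,0.048,-0.0148,0.01,0],[0.085,0.048,-0.0148,0.01,0],[0.085,0,0,0.01,-0.166],[0.085,0,0,0.01,-0.166],[0.085,0,0,0.01,-0.166],[0.085,0,0,0.01,-0.166],[0.085,0,0,0.01,-0.166],[0.085,0,0,0.01,-0.166],[0.085,0,0,0.01,-0.166],[0.085,0,0,0.01,-0.166]]]' 20; python3 s.py 525.4 -244.9 60 9
```

```text
t: 2.1
tcp_pos: [522.2, -246.4, 70.5]
eef_rot: [[-0.165, 0.986, -0.001], [0.986, 0.165, 0.0], [0.0, -0.001, -1.0]]
force: [0.2, 0.6, 0.8]
opening: 85.0
t 2.1 tcp [ 522.2 -246.4   70.5] yang 9.48 F [0.2 0.6 0.8] T [-0.02  0.01  0.02] open 85.0
go m [0.001  0.0034 0.0105] yaw 0.0084
```

```bash
python3 -m pendant '[[[0.085,0.001,0.0034,0.02,0.0084],[0.085,0,0,0.025,0],[0.085,0,0,0.0195,0],[0.085,0,0,0,0],[0.03,0,0,0,0],[0.03,0,0,0,0],[0.03,0,0,0,0],[0.03,0,0,0,0]]]' 20; python3 s.py; python3 -c "
from h import *
snap('scene','g1.png',(120,140,260,320),4)"
```

```text
t: 3.1
tcp_pos: [526.2, -245.4, 8.1]
eef_rot: [[-0.151, 0.989, 0.002], [0.989, 0.151, -0.001], [-0.001, 0.001, -1.0]]
force: [-0.5, 0.2, 6.0]
opening: 49.8
t 3.1 tcp [ 526.2 -245.4    8.1] yang 8.67 F [-0.5  0.2  6. ] T [-0.05  0.38  0.06] open 49.8
```

View pics/g1.png

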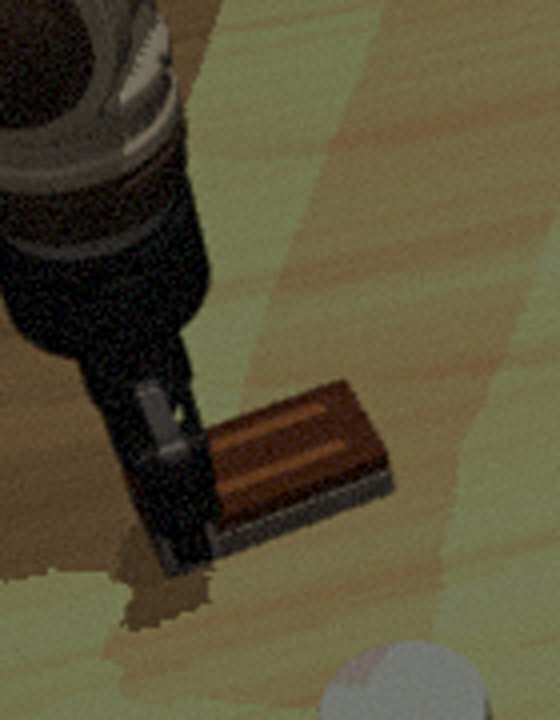

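The grip is on the near end of the stone, at crop (185,500), with an opening of 49.8 mm. I'll lift and see whether the stone swings down.

```bash
python3 -m pendant '[[[0.03,0,0,-0.015,0],[0.03,0.005,0,-0.02,0],[0.03,0.01,0,-0.025,0],[0.03,0.015,0,-0.025,0],[0.03,0.02,0,-0.025,0],[0.03,0,0,-0.015,0],[0.03,0,0,0,0],[0.03,0,0,0,0]]]' 20; python3 s.py; python3 -c "
from h import *
snap('scene','g2.png',(120,120,290,320),3)"
```

```text
t: 4.15
tcp_pos: [517.8, -195.9, 131.0]
eef_rot: [[-0.151, 0.989, -0.001], [0.989, 0.151, 0.0], [0.0, -0.001, -1.0]]
force: [-0.3, -0.6, -3.4]
opening: 49.9
t 4.15 tcp [ 517.8 -195.9  131. ] yang 8.66 F [-0.3 -0.6 -3.4] T [-0.14 -0.02  0.03] open 49.9
```

View pics/g2.png

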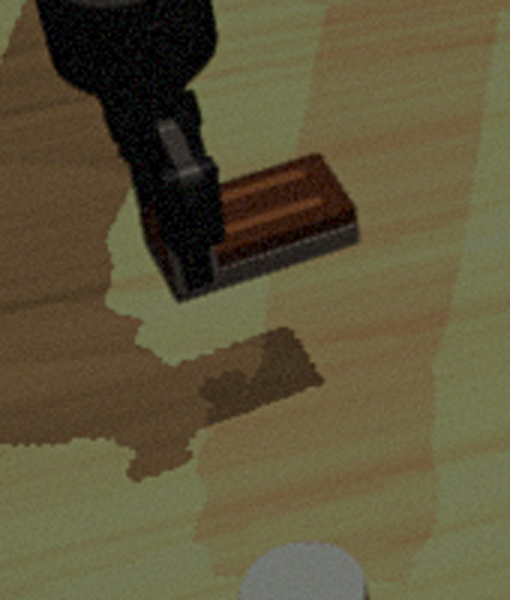

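It stays rigid in the grip, so the pivot has to be driven. I'll press its free end against the fixed outer end of the holder, below the grip axis, and raise the tool as the stone turns.

```bash
python3 s.py 584 12.5 50 19
python3 - <<'E'
from h import *
print(pts("top",[(300,172),(434,197),(205,190)],0).round(0))
E
```

```text
t 4.2 tcp [ 517.7 -195.8  130.7] yang 8.66 F [ 0.1  0.9 -3.3] T [-0.1  -0.02 -0.02] open 49.7
go m [0.1959 0.0971 0.0807] yaw -0.1805
[[ 697.   24.    0.]
 [ 662. -181.    0.]
 [ 667.  168.    0.]]
```

```bash
python3 -m pendant '[[[0.03,0.02,0.01,0,0],[0.03,0.04,0.02,0,0],[0.03,0.04,0.02,0.015,0],[0.03,0.04,0.02,0.02,0],[0.03,0.036,0.0171,0.02,0],[0.03,0.02,0.01,0.02,0],[0.03,0,0,0.005,-0.09],[0.03,0,0,0,-0.09],[0.03,0,0,0,0]]]' 40; python3 s.py 584 12.5 22 19; python3 -c "
from h import *
snap('scene','g3.png',(240,110,440,310),3)"
```

```text
t: 5.32
tcp_pos: [584.2, 12.3, 50.8]
eef_rot: [[-0.324, 0.946, -0.001], [0.946, 0.324, -0.0], [0.0, -0.001, -1.0]]
force: [0.0, 0.3, -2.5]
opening: 49.1
t 5.33 tcp [584.2  12.3  50.8] yang 18.93 F [ 0.   0.3 -2.5] T [-0.06 -0.04 -0.02] open 49.1
go m [ 0.0002 -0.0001  0.0288] yaw -0.0012
```

View pics/g3.png

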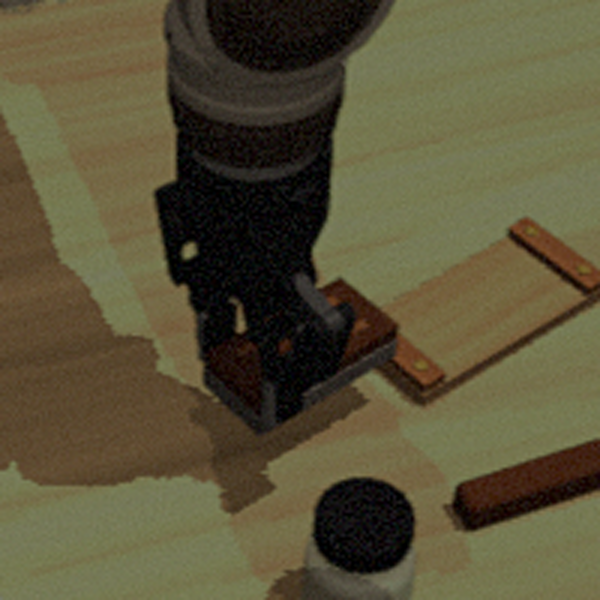

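```bash
python3 -m pendant '[[[0.03,0,0,0.02,0],[0.03,0,0,0.0098,0],[0.03,0.005,0,0,0],[0.03,0.003,0,0,0],[0.03,0.003,0,0,0]]]' 20; python3 -m pendant '[[[0.03,0.002,0,0,0],[0.03,0.002,0,0,0]]]';python3 -m pendant '[[[0.03,0.002,0,-0.002,0],[0.03,0.002,0,-0.003,0]]]'; python3 s.py; python3 -c "
from h import *
snap('scene','g4.png',(240,110,440,310),3)"
```

```text
t: 6.0
tcp_pos: [581.2, 23.6, 22.7]
eef_rot: [[-0.326, 0.946, 0.001], [0.946, 0.326, 0.0], [-0.0, 0.001, -1.0]]
force: [-0.1, -0.4, -1.6]
opening: 48.9
t: 6.25
tcp_pos: [580.4, 25.2, 22.8]
eef_rot: [[-0.324, 0.946, 0.002], [0.946, 0.324, -0.004], [-0.005, 0.001, -1.0]]
force: [2.2, -16.4, 0.2]
opening: 49.0
t: 6.5
tcp_pos: [579.4, 27.4, 27.9]
eef_rot: [[-0.323, 0.946, 0.003], [0.946, 0.323, -0.007], [-0.008, 0.0, -1.0]]
force: [5.2, -17.1, -2.0]
opening: 48.9
t 6.5 tcp [579.4  27.4  27.9] yang 18.85 F [  5.2 -17.1  -2. ] T [-3.76 -1.23 -0.11] open 48.9
```

View pics/g4.png

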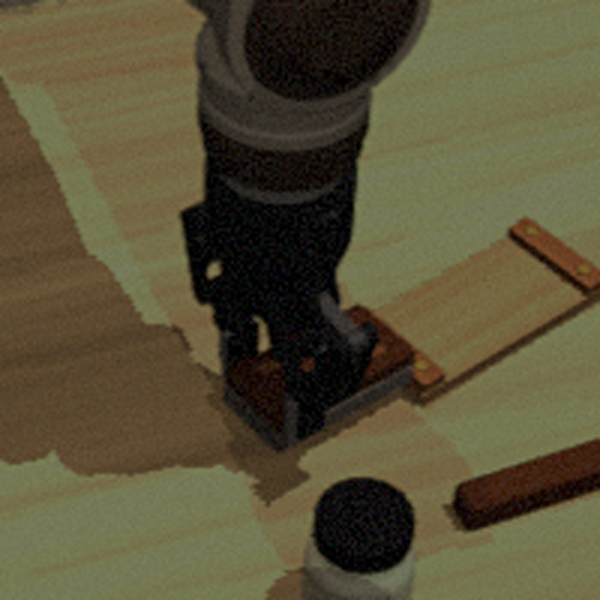

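```bash
python3 -m pendant '[[[0.03,0.003,0,-0.006,0],[0.03,0.003,0,-0.006,0],[0.03,0.004,0,-0.006,0],[0.03,0.004,0,-0.006,0]]]' ; python3 s.py; python3 -c "
from h import *
snap('scene','g5.png',(240,110,440,310),3)"
```

```text
t: 7.05
tcp_pos: [574.0, 42.3, 51.5]
eef_rot: [[-0.324, 0.946, 0.001], [0.946, 0.324, -0.004], [-0.004, -0.0, -1.0]]
force: [2.7, -7.3, -3.7]
opening: 48.9
t 7.05 tcp [574.   42.3  51.5] yang 18.92 F [ 2.7 -7.3 -3.7] T [-1.87 -0.69 -0.  ] open 48.9
```

View pics/g5.png

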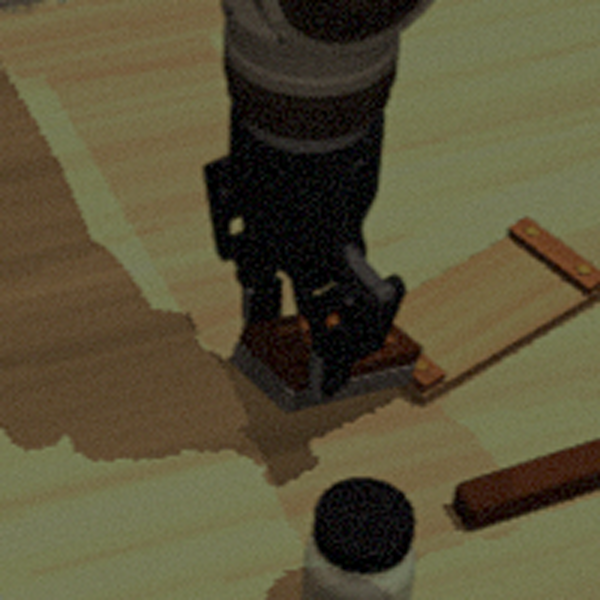

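```bash
python3 -m pendant '[[[0.03,0.004,0,0.003,0],[0.03,0.005,0,0,0],[0.03,0.005,0,0,0]]]' ; python3 -m pendant '[[[0.03,0.005,0,-0.003,0],[0.03,0.005,0,-0.004,0],[0.03,0.005,0,-0.004,0]]]'; python3 -m pendant '[[[0.03,0.005,0,-0.003,0],[0.03,0.005,0,-0.003,0],[0.03,0.005,0,-0.003,0],[0.03,0,0,0,0]]]'; python3 -c "
from h import *
snap('scene','g6.png',(240,110,440,310),3)"
```

```text
t: 7.48
tcp_pos: [573.3, 48.5, 54.1]
eef_rot: [[-0.32, 0.948, 0.012], [0.947, 0.32, -0.018], [-0.02, 0.005, -1.0]]
force: [1.5, -32.7, 29.2]
opening: 49.2
t: 7.85
tcp_pos: [567.4, 65.7, 64.4]
eef_rot: [[-0.321, 0.947, 0.009], [0.947, 0.321, -0.011], [-0.013, 0.005, -1.0]]
force: [-2.5, -36.8, 30.5]
opening: 49.0
t: 8.35
tcp_pos: [561.1, 83.5, 71.4]
eef_rot: [[-0.324, 0.946, 0.006], [0.946, 0.324, -0.004], [-0.006, 0.004, -1.0]]
force: [-0.1, -14.2, 15.7]
opening: 49.0
```

View pics/g6.png

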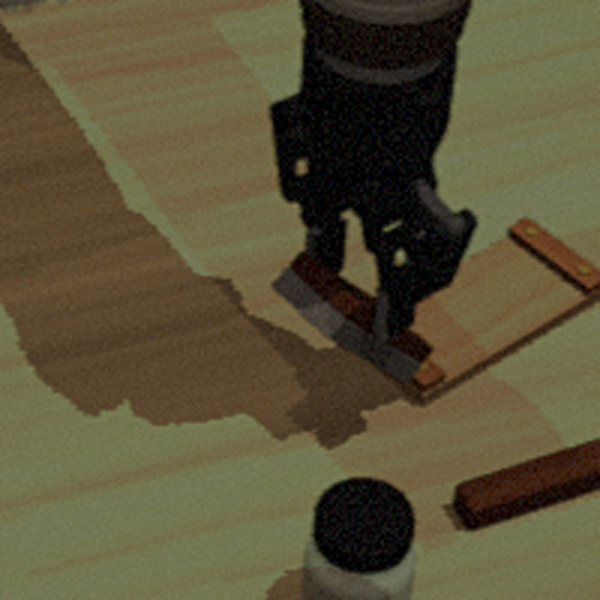

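Driving works: the stone is now about 60° up, with its end against the holder at crop (420,375). I'll continue to vertical.

```bash
python3 -m pendant '[[[0.03,0.005,0,-0.003,0],[0.03,0.005,0,-0.002,0],[0.03,0.005,0,-0.001,0],[0.03,0.004,0,-0.0005,0],[0.03,0,0,0,0]]]'; python3 -c "
from h import *
snap('scene','g7.png',(240,110,440,310),3)"
```

```text
t: 9.02
tcp_pos: [554.2, 103.0, 76.1]
eef_rot: [[-0.325, 0.946, 0.003], [0.946, 0.325, -0.002], [-0.002, 0.002, -1.0]]
force: [0.6, -5.3, 4.8]
opening: 49.0
```

View pics/g7.png

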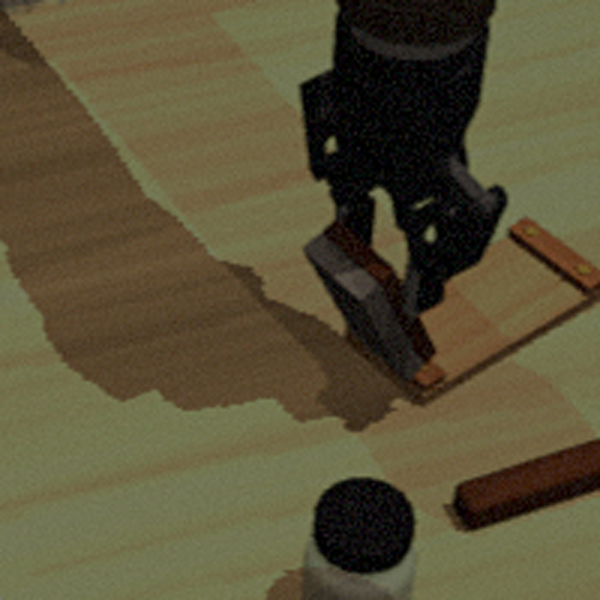

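The stone is about 75° up, with the grey face towards crop (350,300). I've viewed 10 pictures, so from here I'll measure with depth.

```bash
cat > d.py <<'E'
from h import *
C=np.array([527.1,178.0]); a=np.radians(109.0); U=np.array([np.cos(a),np.sin(a)]); V=np.array([np.cos(a-np.pi/2),np.sin(a-np.pi/2)])
def cloud(name):
    p,d=viewer.capture(name); m=viewer.camera_model(name); f=240/np.tan(np.radians(m["vfov"])/2)
    K=np.array([[f,0,m["cx"]],[0,f,m["cy"]],[0,0,1]])
    v,u=np.mgrid[:480,:640]; uv=np.c_[u.ravel(),v.ravel()].astype(float)
    s=cv2.undistortPoints(uv.reshape(-1,1,2),K,np.array([m["k1"],0,0,0]))[:,0]
    X=(np.c_[s,np.ones(len(s))]*d.reshape(-1,1)-np.array(m["t"]))@np.array(m["R"])
    k=d.ravel()>0; X=X[k]; c=p.reshape(-1,3)[k].astype(int)
    q=X[:,:2]-C; return np.c_[q@U,q@V,X[:,2]],c   # s along holder, w across(+x), z
def cls(c):  # D dark gripper, b brown/wood, g grey
    r,g,b=c.T; o=np.full(len(c),'?'); br=(r-b>25)&(r>g+12); o[br]='b'; gr=(abs(r-b)<22)&(r>48); o[gr]='g'; o[(r<=48)&~br]='D'; return o
E
cat > a.py <<'E'
from d import *
import sys
lo,hi,s0,s1=map(float,sys.argv[2:6]); P,c=cloud(sys.argv[1]); k=cls(c)
m=(P[:,1]>lo)&(P[:,1]<hi)
for z in np.arange(140,2,-4):
    print("%4d "%z+"".join((lambda q:(max(set(q),key=list(q).count) if len(q) else "."))(k[m&(abs(P[:,2]-z)<=2)&(abs(P[:,0]-s)<=2)]) for s in np.arange(s0,s1,4)))
E
python3 a.py scene 10 34 -170 0; python3 s.py; python3 -c "
from d import *
s=ctrl.read_state();q=np.array(s['tcp_pos'][:2])-C;print(q@U,q@V)"
```

```text
140 ...................DD...DD.................
 136 ...................DDD..DD.................
 132 ...................DD.DDDD.................
 128 ...................DD..gD?.................
 124 ...................DD......................
 120 ................bD?DD......................
 116 ..............gDbbb.DD.....................
 112 ............ggggDDD.DD.....................
 108 ............gggDDDDDDD.....................
 104 ............DDDDgDDDDD.....................
 100 .............DDDDDDDDD.....................
  96 .............DDDDDDDDD.....................
  92 ..............DDDDDDDD.....................
  88 ..............DDDDDDDD.....................
  84 ...............DDDDDDD.....................
  80 ...............DDDDDDD.....................
  76 ................DDDDDD.....................
  72 ................DDDDDDD....................
  68 .................DDDDDDDD..................
  64 .................DDDDDDDD..................
  60 ..................DDDDDDDD.................
  56 ..................DDDDDDDD.................
  52 ..................DDDDDDDD.................
  48 ...................DDDDDDD.b...............
  44 ....................DDDDDDDb...............
  40 ....................DDDDDDDb...............
  36 ....................DDDDDDDDb..............
  32 .....................D.DDDDDb..............
  28 .....................DDDDDDDb..............
  24 ......................DDDDbbb..............
  20 .......................Dbbbbb..............
  16 ........................Dbb.bbbbbbbbbbbbbbb
  12 ........................bbb.bbbbbbbbbbbbbbb
   8 ........................DDb.bbbbbbbbbbbbbb.
   4 ??????????????bbbbbbbbbbbb.b.bb.bbb.bbbbbb.
t 9.12 tcp [554.2 102.9  76.1] yang 18.96 F [ 0.5 -4.5  5.5] T [-1.3  -0.18  0.  ] open 49.2
-79.81339248257787 1.170531726157644
```

```bash
python3 -m pendant '[[[0.03,-0.004,0,-0.004,0],[0.03,-0.012,0,0,0],[0.03,0,0,0.008,0],[0.03,0,0,0.007,0],[0.03,0.005,0,0,0],[0.03,0.005,0,0,0]]]' 30;python3 -m pendant '[[[0.03,0.004,0,0,0],[0.03,0.004,0,0,0],[0.03,0.004,0,0,0],[0.03,0,0,0,0]]]'; python3 a.py scene 10 34 -150 -30
```

```text
t: 9.88
tcp_pos: [557.4, 95.1, 67.5]
eef_rot: [[-0.323, 0.946, 0.007], [0.946, 0.323, -0.005], [-0.007, 0.005, -1.0]]
force: [-3.2, -12.4, 22.6]
opening: 48.9
t: 10.38
tcp_pos: [552.9, 108.0, 67.5]
eef_rot: [[-0.324, 0.946, 0.006], [0.946, 0.324, -0.002], [-0.004, 0.005, -1.0]]
force: [-5.6, -10.1, 28.2]
opening: 49.3
 140 ..............DDDDDDDDD.......
 136 ...............DDDDDDDg.......
 132 ...............bDD...D........
 128 ................DD..DD........
 124 ................D.DD.D........
 120 ..........D.bb?.D.DDD?........
 116 ........ggggbbD.?.............
 112 ........DgggDDD?D.............
 108 ........DDDDDDDbD.............
 104 ........DDDDDDDDDDD...........
 100 .........DDDDDDDDDD...........
  96 .........DDDDDDDDD............
  92 .........DDDDDDDDD............
  88 ..........DDDDDDDDD...........
  84 .........DDDDDDDDD............
  80 ..........DDDDDDDD............
  76 ..........DDDDDDDDD...........
  72 ..........DDDDDDDDb...........
  68 ...........DDDDDDD............
  64 ...........DDDDDDD............
  60 ...........DDDDDDD............
  56 ...........DDDDDDDD...........
  52 ............DDDDDDD...........
  48 ............DDDDDDDb..........
  44 ............DDDDDDD...........
  40 ............DDDDDDD...........
  36 .............DDDDDDD..........
  32 .............DDDDDDD..........
  28 .............DDDDDDDD.........
  24 .............DDDDDDDbbb.......
  20 ..............DDDDDbbbbb......
  16 ..............?DD..bbbbbbbbbbb
  12 ...................bbbbbbbbbbb
   8 ...................bb..b..bbbb
   4 .???.????bbbbbbbbbbbbbb.bb.bbb
```

```bash
python3 -m pendant '[[[0.03,-0.003,0,-0.004,0],[0.03,-0.012,0,0,0],[0.03,0,0,0.01,0],[0.03,0,0,0.008,0],[0.03,0,0,0.003,0],[0.03,0,0,0,0]]]' 25;python3 -m pendant '[[[0.03,0,0,0.003,0],[0.03,0,0,0.002,0],[0.03,0,0,0,0]]]'; python3 a.py scene 10 34 -150 -50
```

```text
t: 11.18
tcp_pos: [556.0, 95.7, 50.9]
eef_rot: [[-0.326, 0.945, 0.002], [0.945, 0.326, 0.001], [0.0, 0.003, -1.0]]
force: [-18.9, -0.2, 43.6]
opening: 48.3
t: 11.55
tcp_pos: [556.2, 96.3, 47.5]
eef_rot: [[-0.326, 0.945, 0.004], [0.945, 0.326, 0.003], [0.001, 0.004, -1.0]]
force: [-24.0, 3.2, 53.3]
opening: 48.3
 140 ...........DDDDD.........
 136 ...........DDDDD.D.......
 132 ...........DDDD.DD.......
 128 ...........DDDD....D.....
 124 ...........DDD.DDDDD.....
 120 ...........DDDDDDDDD.....
 116 ...........DDDDDDDDD.....
 112 ............?DD...D......
 108 .............D...DD......
 104 ........?bbb.D.DDDD......
 100 .....ggggbbb.D.DDDD......
  96 .....ggggDDDDD....b......
  92 .....DDDDDDD.D...........
  88 .....DDDDDDDDDD..........
  84 .....DDDDDDDDDD..........
  80 ......DDDDDDDDD..........
  76 ......DDDDDDDDD..........
  72 ......DDDDDDDDD..........
  68 .......DDDDDDDD..........
  64 .......DDDDDDDD..........
  60 .......DDDDDDDD..........
  56 .......DDDDDD.DD.........
  52 ........DDDDDDDb.........
  48 ........DDDDDDD..........
  44 ........DDDDDD.D.........
  40 ........DDDDDDDD.........
  36 .........DDDDDDD.........
  32 .........DDDDDDDD........
  28 .........DDDDDDDD........
  24 .........DDDDDDDD..bbbbb.
  20 ..........DDDDDDD..bbbbb.
  16 ..........DDD.DDDD.bbbbbb
  12 ..........DDDDDDDD.bbb.bb
   8 ...........DDDDDDD.bbb.bb
   4 ????.?bb?bbbD??.b.bbDbbb.
```

```bash
python3 -m pendant '[[[0.03,0,0,-0.004,0],[0.03,0.004,0,-0.003,0],[0.03,0.004,0,0,0],[0.03,0.004,0,0,0],[0.03,0.004,0,0,0],[0.03,0,0,0,0]]]' 25;python3 -m pendant '[[[0.03,0.003,0,0,0],[0.03,0.003,0,0,0],[0.03,0.003,0,0,0],[0.03,0,0,0,0]]]'; python3 a.py scene 10 34 -150 -50
```

```text
t: 12.35
tcp_pos: [551.0, 110.1, 47.8]
eef_rot: [[-0.326, 0.945, -0.0], [0.945, 0.326, -0.001], [-0.001, -0.001, -1.0]]
force: [3.5, -3.8, -1.3]
opening: 48.8
t: 12.85
tcp_pos: [547.5, 119.2, 48.0]
eef_rot: [[-0.326, 0.945, -0.001], [0.945, 0.326, 0.001], [0.001, -0.001, -1.0]]
force: [-0.8, -0.3, 0.4]
opening: 29.9
 140 .................DDDDD...
 136 .................DDDD..D.
 132 .................DDDD....
 128 ..................DDD.DDD
 124 .................DDDD...D
 120 .................DDDDDDDD
 116 .................DDDDDDDD
 112 ..................DDDDDDD
 108 ..................?DD..DD
 104 ............ggggDDDDDDDDD
 100 ............DgggDbDDDDDDD
  96 ............DDDDDDDDD....
  92 ............DDDDDDDDD....
  88 ............DDDDDDD.D....
  84 ............DDDDDDb.DD...
  80 ............DDDDDDD.DDD..
  76 ............DDDDDDD.DDD..
  72 ............DDDDDDDDDDDD.
  68 ............DDDDDDD.DDDDD
  64 ............DDDDDDD.DDDD.
  60 ............DDDDDDD.DDDD.
  56 ............DDDDDDDbDDbb.
  52 ............DDDDDDD..D...
  48 ............DDDDDDD......
  44 ............DDDDDDD......
  40 ............DDDDDDD......
  36 ............DD.DDDD......
  32 ............DDDDDDDD.....
  28 ............DDgDDDDD.....
  24 ............DDDDDDDb.Db..
  20 ............DDDDDDDbbbbb.
  16 ............DDDDDDDb.bbbb
  12 ............DDDDDDDDbb.bb
   8 ............DDDDDDDDb.bbb
   4 ???????????bDDDDDDDDb.bbb
```

The stone stands vertical against the holder's end face (s −102 to −75), and the fingers have slid off it cleanly. I'll rise, open, check its top from above, and regrasp centrally.

```bash
python3 -m pendant '[[[0.03,0.003,0,-0.02,0],[0.03,0,0,-0.04,0],[0.03,0,0,-0.04,0],[0.085,0,0,0,0],[0.085,0,0,0,0],[0.085,0,0,0,0],[0.085,0,0,0,0]]]' 25
python3 - <<'E'
from d import *
for n in("scene","top"):
    P,c=cloud(n); m=(P[:,2]>92)&(P[:,2]<106)&(abs(P[:,0]+88)<25)&(abs(P[:,1])<45); Q=P[m]
    r=cv2.minAreaRect(Q[:,:2].astype(np.float32)); print(n,m.sum(),np.median(Q[:,2]).round(1),[np.round(x,1) for x in r],Q.min(0).round(1),Q.max(0).round(1))
s=ctrl.read_state();q=np.array(s['tcp_pos'][:2])-C;print(q@U,q@V)
E
python3 s.py
```

```text
t: 13.78
tcp_pos: [546.6, 121.5, 147.5]
eef_rot: [[-0.326, 0.946, -0.002], [0.946, 0.326, -0.0], [0.0, -0.002, -1.0]]
force: [-0.6, -0.5, -0.8]
opening: 84.8
scene 435 99.9 [array([-88.7,   4.4]), array([28.3, 52.6]), np.float64(0.6)] [-103.  -22.   92.] [-74.3  30.6 104.3]
top 742 99.4 [array([-88.4,   5.3]), array([26.6, 50.4]), np.float64(0.5)] [-101.8  -19.8   92.1] [-74.9  30.5 103.8]
-59.7878245980224 0.2680501882639011
t 13.88 tcp [546.8 121.6 147.9] yang 19.0 F [-0.6  0.3 -0.3] T [-0.03  0.   -0.03] open 85.0
```

```bash
python3 -m pendant '[[[0.085,-0.0144,0.0024,0,0],[0.085,-0.0143,0.0023,0,0],[0.085,0,0,0.03,0],[0.085,0,0,0.03,0],[0.085,0,0,0.011,0],[0.085,0,0,0,0],[0.03,0,0,0,0],[0.03,0,0,0,0],[0.03,0,0,0,0],[0.03,0,0,0,0]]]' 40; python3 -m pendant '[[[0.03,0,0,-0.01,0],[0.03,0,0,0,0]]]' ; python3 a.py scene 10 34 -150 -50 | sed -n 1,12p; python3 s.py
```

```text
t: 15.12
tcp_pos: [561.3, 96.0, 78.9]
eef_rot: [[-0.326, 0.945, 0.002], [0.945, 0.326, 0.0], [-0.0, 0.002, -1.0]]
force: [-1.5, -1.6, 6.0]
opening: 49.2
t: 15.38
tcp_pos: [561.3, 96.1, 88.4]
eef_rot: [[-0.326, 0.946, 0.001], [0.946, 0.326, 0.0], [-0.0, 0.001, -1.0]]
force: [-0.3, -0.3, -1.8]
opening: 49.4
 140 ............DD..??.......
 136 ............D............
 132 .............D...........
 128 .............D...........
 124 .............D...........
 120 .............D...........
 116 .............D...........
 112 ............DDDDDD.......
 108 ............DDDDD........
 104 ............DD...........
 100 ............DD...........
  96 ............DD...........
t 15.43 tcp [561.1  96.1  87.9] yang 19.0 F [ 0.3  0.4 -3.1] T [-0.1  -0.05  0.03] open 49.0
```

```bash
python3 -m pendant '[[[0.03,0.005,0,0,0],[0.03,0.006,0,0,0],[0.03,0.006,0,0,0],[0.03,0.006,0,0,0],[0.03,0.006,0,0.001,0]]]' 30; python3 -m pendant '[[[0.03,0.006,0,0.002,0],[0.03,0.006,0,0.002,0],[0.03,0.006,0,0.002,0],[0.03,0.006,0,0.002,0],[0.03,0,0,0,0]]]' ; python3 a.py scene 10 34 -150 20; python3 s.py
```

```text
t: 16.05
tcp_pos: [551.4, 122.7, 86.7]
eef_rot: [[-0.325, 0.946, 0.001], [0.946, 0.325, -0.002], [-0.002, -0.0, -1.0]]
force: [1.0, -6.8, 3.2]
opening: 49.2
t: 16.68
tcp_pos: [543.5, 146.4, 78.2]
eef_rot: [[-0.326, 0.945, -0.0], [0.945, 0.326, -0.0], [-0.0, -0.0, -1.0]]
force: [1.8, -4.0, 1.1]
opening: 49.3
 140 ..........................D...DD...........
 136 .........................??....D...........
 132 ..........................?....D...........
 128 ..........................?....D...........
 124 ..........................?................
 120 ..........................D................
 116 ..........................D................
 112 ..........................D................
 108 .........................DD................
 104 ........................DDDD...............
 100 .......................DDDD.DD.............
  96 .......................DDDD...D............
  92 ......................DDDDD................
  88 ......................gDDDD................
  84 .....................ggDD.D................
  80 ....................ggDDDDDD...............
  76 ..
[... 317 characters left out ...]
..................
  48 ...............ggDDDDDD....................
  44 ...............ggDDDDDD....................
  40 .............gggDDDDDDD....................
  36 .............gggDDDbDD.....................
  32 ............gggDDDbDbD.....................
  28 ............ggDDDDDD.......................
  24 ............ggDDDbDb.b.b...................
  20 .............bDbDDDbbbbb...................
  16 ..............ggDDDDb.bbbbbbbbbbbbbbbbbb.bb
  12 ...................b.bbbbbbbbbbbbbbbbbbbbbb
   8 ...................Dbbbb.bb?bbbbbbbb.bbbbb.
   4 ????.????????b???bbb..bbbbbbb.b..bbb?bbb...
t 16.73 tcp [543.5 146.3  78.3] yang 19.02 F [ 1.5 -2.7  1.1] T [-1.02 -0.32  0.03] open 49.0
```

The stone leans about 35° towards the holder with its wooden face underneath. Next I lift it over the cleat, centre it across the board, and lay it down along the arc.

```bash
python3 -m pendant '[[[0.03,-0.004,0,-0.008,0],[0.03,0.0,0,-0.014,0],[0.03,0.01,-0.002,-0.006,0],[0.03,0.014,-0.0032,0,0],[0.03,0.0123,0,0,0],[0.03,0,0,0,0]]]' 30; python3 a.py scene 10 34 -110 60; python3 s.py
```

```text
t: 17.48
tcp_pos: [527.5, 176.1, 106.2]
eef_rot: [[-0.327, 0.945, -0.001], [0.945, 0.327, 0.0], [0.0, -0.0, -1.0]]
force: [-0.0, -0.6, -2.2]
opening: 49.1
 140 ........................DDD................
 136 ........................DDD................
 132 .......................DDDD................
 128 ......................DDDDDDD..............
 124 ......................DDDDD.D..............
 120 .....................DDDDDD................
 116 ....................DDgDDDD................
 112 ...................gggDDDDDg...............
 108 ...................ggDDDDD.................
 104 ..................ggDDDDDbD................
 100 .................gggDDDDDbb................
  96 .................ggDDDDDDD.................
  92 ................gggDD.DDbb.................
  88 ...............gggDDDDD.D..................
  84 ..............gggDDDDDDD...................
  80 ..............ggDDDDDDDb...................
  76 .............gggDDDDDDD....................
  72 .............gggDDDDDD.....................
  68 ............gggDDDDDDb.....................
  64 .........
[... 163 characters left out ...]
..................
  48 ...........?DDDDDD.........................
  44 .............DDDDD.........................
  40 ...............DD..........................
  36 ...........................................
  32 ...........................................
  28 ...........................................
  24 .........bbbbb.............................
  20 .........bbbbb............................b
  16 .........bbbbbbbbbbbbbbbbbbbbbbbbbbbbbbbbbb
  12 .........bbbbbbbbbbbbbbbbbbbbbbbbbbbbbbbbbb
   8 ........?Db.bb.b?b.bb.bbbb?.Db..bbb.bb..bbb
   4 .????????bb.bbb?.b...b..bbbb?bbb?bbbbb.....
t 17.52 tcp [527.7 175.6 106.1] yang 19.08 F [-0.2 -0.6 -2.1] T [ 0.09  0.01 -0.05] open 48.9
```

```bash
python3 -m pendant '[[[0.03,0.006,0,0.014,0],[0.03,0.0025,0,0.012,0],[0.03,0.0055,0,0.005,0],[0.03,0.006,0,0.005,0],[0.03,0.006,0,0.006,0],[0.03,0.005,0,0.0055,0]]]' 30;python3 -m pendant '[[[0.03,0.005,0,0.0065,0],[0.03,0.0045,0,0.007,0],[0.03,0,0,0,0]]]'; python3 a.py scene 10 34 -90 80 | sed -n 12,40p; python3 s.py
```

```text
t: 18.27
tcp_pos: [518.2, 205.9, 60.7]
eef_rot: [[-0.326, 0.945, 0.002], [0.945, 0.326, 0.003], [0.002, 0.003, -1.0]]
force: [-8.1, 7.5, 16.8]
opening: 49.3
t: 18.65
tcp_pos: [515.0, 215.5, 46.7]
eef_rot: [[-0.327, 0.945, 0.001], [0.945, 0.327, 0.004], [0.004, 0.003, -1.0]]
force: [-6.9, 10.9, 13.5]
opening: 49.5
  96 .............................gD....D.......
  92 .............................DD............
  88 ..............................D............
  84 ..............................DD...........
  80 ............................DDDD...........
  76 ...........................DDDDD...........
  72 ........................gggDDDDD...........
  68 .......................ggggDDDDD...........
  64 .....................ggggDDDDDDD...........
  60 ...................gggggDDD.DDDD...........
  56 ................gggggDDDDDDDDDDD...........
  52 ...............gggggDDDDDbDDDDDDD..........
  48 ..............ggggDDDDDDDDDDb..............
  44 ...........gggggDDDDDDDbDbbb...............
  40 .........ggggggDDDDDDbbDDb.................
  36 .........DgggDDDDDDDDDD....................
  32 ..........DDDDD.DDbDbDb....................
  28 ..........DDDgDDbDDD.......................
  24 ....bbbb...DDDDDDD...................bbbbb.
  20 ....bbbbbb.DDDDD.....................Dbbbbb
  16 ...DDbbb.bbbbDbbbbbbbbDbbbbbbbbbbbbbbbb.b..
  12 ....bbb..bbbbbbbbbbbbbbbbbbbbbbbbbbbbbbb.b.
   8 ....bb.b.b..b.bbbbbb?b.bbbbbb.bDbbbb.bbbb..
   4 ????b.bb...bb.bbbbbbb.b.b?.?.....b...b.b..b
t 18.7 tcp [515.1 215.3  46.8] yang 19.08 F [-5.2  9.6 12.1] T [ 1.39  1.06 -0.19] open 49.1
```

```bash
python3 -m pendant '[[[0.03,0.001,0,0.008,0],[0.03,0.001,0,0.008,0],[0.03,0,0,0.007,0],[0.03,0,0,0.005,0],[0.03,0,0,0,0]]]' 30; python3 a.py scene 10 34 -90 80 | sed -n 19,40p; python3 s.py
```

```text
t: 19.32
tcp_pos: [514.8, 216.4, 17.9]
eef_rot: [[-0.326, 0.945, 0.002], [0.945, 0.326, 0.002], [0.002, 0.002, -1.0]]
force: [-1.5, 6.9, 6.5]
opening: 49.5
  68 .............................DD...DD.......
  64 .............................DD............
  60 ..............................DD...........
  56 ...........................gDDDDDD.........
  52 ......................ggggggDDDDDD.........
  48 .................ggggggggggDDDDD...........
  44 ...........g?gggggggggDDDDDDDDDD...........
  40 ........gggggggggDDDDD.DDDgDDDDDD..........
  36 ........DDggDDDDDDDDDDDDbDDDDDDDD..........
  32 ........DDDDDDDgD?DDDDDDDDDDDbDD...........
  28 .........DDgDgDDbDbbDbDDbDbDb.DDD..........
  24 ....bbbb.DDDDbDDDDDDDDbDD..bb.gDD.......bb.
  20 ....bbbbbDDDDDDbDb..............g.....bbbbb
  16 ....Db.b.bbbbbbb.bbbbbbbbbbbbbbbbbbbbDb.bb.
  12 ....bbb.bbbbbbbbbbbbbbbbbbbbbbbbbbbbbbbb...
   8 ....Db...b.b.?.b..b.bbbb...D..DDb...b....b.
   4 ????bbbbbbbbbbbb.?.b??bb..b.bbbbb..b.b.b.b.
t 19.38 tcp [514.9 216.3  18. ] yang 19.05 F [-0.5  6.4  6.3] T [0.77 0.12 0.07] open 49.2
```

The stone is about 11° from flat, but it has ridden up in the pads: the finger tips reach about 12 mm below it, so opening here would drop it. Instead I'll rest it across the far cleat with its end overhanging, so the release has no drop, and then regrasp it at its middle with the tips only.

```bash
python3 -m pendant '[[[0.03,0,0,-0.014,0],[0.03,0.015,0,-0.004,0],[0.03,0.024,0,0,0],[0.03,0.015,0,0,0],[0.03,0,0,0.008,0],[0.03,0,0,0.008,0],[0.03,0,0,0,0]]]' 30; python3 a.py scene 10 34 -30 120 | sed -n 19,40p; python3 s.py
```

```text
t: 20.25
tcp_pos: [496.6, 265.7, 18.9]
eef_rot: [[-0.325, 0.946, -0.001], [0.946, 0.325, -0.001], [-0.0, -0.001, -1.0]]
force: [-0.8, -0.3, -1.2]
opening: 48.9
  68 ............................D.....D...
  64 ............................D.........
  60 ............................DDDg......
  56 .........................DDDDDDD......
  52 ....................ggggggDDDDD.......
  48 .............ggggggggggggDDDDD........
  44 .........ggggggggggDDDDDDDDDDDD.......
  40 ......DggggggggDDDDDD.DDDDDDDD........
  36 ......DDDDDDDDDDDDbDDDbDDDDDDD........
  32 .......DDDDDDDDDDDDDDbDDDbDbDD........
  28 .......DDDDDD.DDbDDD.bbbD.b.DD........
  24 .......DDDDbDDDD.bbbbbbb.bb..bb.......
  20 .......DDDDDbDbbbb....bbbbbb..........
  16 ?bbb?bbbbbbbbbbbbbbbbbDbb.............
  12 bbbbbbbbbbbbbbbbbbbbbbbb..b...........
   8 bb.?bbbbbb..bbbb...bbbb...............
   4 bbbb.bb.b....?..?b.b.bbb...b.bbbbbbbbb
t 20.3 tcp [496.7 265.6  19.2] yang 18.96 F [-0.2 -0.2 -2.3] T [0.12 0.02 0.02] open 48.9
```

```bash
python3 -m pendant '[[[0.03,0,0,0.003,0],[0.03,0,0,0.0015,0]]]' 20;python3 -m pendant '[[[0.03,0,0,0.0015,0],[0.03,0,0,0,0]]]';python3 -m pendant '[[[0.03,0,0,0.0015,0],[0.03,0,0,0,0]]]'
python3 - <<'E'
from d import *
P,c=cloud("scene");k=cls(c);m=(k=='g')&(abs(P[:,1])<28)&(P[:,0]>0)&(P[:,0]<70)&(P[:,2]>34)&(P[:,2]<62)
print(m.sum(),np.polyfit(P[m,0],P[m,2],1))
E
```

```text
t: 20.55
tcp_pos: [497.0, 266.5, 16.0]
eef_rot: [[-0.325, 0.946, 0.001], [0.946, 0.325, 0.001], [0.001, 0.001, -1.0]]
force: [-3.1, 3.7, 5.7]
opening: 49.0
t: 20.8
tcp_pos: [497.0, 266.7, 14.8]
eef_rot: [[-0.326, 0.946, 0.001], [0.946, 0.326, 0.002], [0.001, 0.002, -1.0]]
force: [-5.1, 3.5, 7.7]
opening: 49.2
t: 21.05
tcp_pos: [497.1, 266.9, 13.9]
eef_rot: [[-0.326, 0.945, 0.002], [0.945, 0.326, 0.002], [0.001, 0.002, -1.0]]
force: [-5.8, 5.2, 11.7]
opening: 49.2
612 [ 0.12857866 38.65913807]
```

The slope is 0.129 and the wooden face is at z≈20 over the cleat and ≈12 at the inner end, so the stone is fully supported. Releasing, rising, and measuring from above.

```bash
python3 -m pendant '[[[0.05,0,0,0,0],[0.055,0,0,0,0],[0.085,0,0,0,0],[0.085,0,0,0,0],[0.085,0,0,0,0],[0.085,0,0,-0.03,0],[0.085,0,0,-0.04,0],[0.085,-0.03,0,-0.02,0],[0.085,-0.02,0,0,0]]]' 20
python3 - <<'E'
from d import *
for n in("scene","top"):
    P,c=cloud(n);m=(abs(P[:,1])<32)&(P[:,0]>-20)&(P[:,0]<115)&(P[:,2]>33)&(P[:,2]<62)
    Q=P[m];b=np.polyfit(Q[:,0],Q[:,2],1);print(n,m.sum(),b,[np.round(x,1) for x in cv2.minAreaRect(Q[:,:2].astype(np.float32))],Q.min(0).round(1),Q.max(0).round(1))
s=ctrl.read_state();q=np.array(s['tcp_pos'][:2])-C;print(q@U,q@V)
E
```

```text
t: 22.22
tcp_pos: [514.1, 218.4, 103.5]
eef_rot: [[-0.326, 0.946, 0.003], [0.946, 0.325, 0.001], [0.0, 0.003, -1.0]]
force: [0.2, 0.5, -0.0]
opening: 85.4
scene 1366 [ 0.11939946 38.4882639 ] [array([47.9,  1.3]), array([105.6,  53.3]), np.float64(1.0)] [ -5.  -26.1  33. ] [100.3  28.1  53.8]
top 1676 [ 0.13382712 37.48348343] [array([35.5,  1.3]), array([79.2, 51. ]), np.float64(0.8)] [ -3.9 -24.4  33.2] [75.3 26.6 49.3]
41.53725273760693 -0.24159155846046707
```

```bash
python3 -m pendant '[[[0.085,0.0035,0.0007,0.03,0],[0.085,0,0,0.03,0],[0.085,0,0,0.0225,0],[0.085,0,0,0,0],[0.03,0,0,0,0],[0.03,0,0,0,0],[0.03,0,0,0,0],[0.03,0,0,0,0]]]' 30; python3 -m pendant '[[[0.03,0,0,-0.01,0],[0.03,0,0,-0.008,0],[0.03,0,0,0,0]]]'
python3 - <<'E'
from d import *
P,c=cloud("scene");k=cls(c);m=(abs(P[:,1])<28)&(P[:,0]>-20)&(P[:,0]<115)&(P[:,2]>50)&(P[:,2]<80)&(k=='g')
Q=P[m];print(m.sum(),np.polyfit(Q[:,0],Q[:,2],1),Q.min(0),Q.max(0))
s=ctrl.read_state();q=np.array(s['tcp_pos'][:2])-C;print(q@U,q@V,s['tcp_pos'])
E
```

```text
t: 23.32
tcp_pos: [513.2, 222.8, 20.6]
eef_rot: [[-0.326, 0.946, 0.002], [0.946, 0.326, 0.001], [0.0, 0.002, -1.0]]
force: [0.4, -0.3, 5.5]
opening: 49.2
t: 23.7
tcp_pos: [512.9, 222.6, 38.3]
eef_rot: [[-0.325, 0.946, 0.001], [0.946, 0.325, 0.0], [0.0, 0.001, -1.0]]
force: [-0.2, -0.4, -3.4]
opening: 49.3
250 [ 0.13732214 56.18009411] [ -4.40369261 -24.95112539  51.9840263 ] [79.6776231  27.93349057 68.97073059]
46.74820737947587 0.8243541891250431 [512.6597146  222.46968193  37.75433584]
```

```bash
python3 -m pendant '[[[0.03,-0.012,-0.0008,0,0],[0.03,-0.02,0,0,0],[0.03,-0.0147,0,0,0],[0.03,0,0,0.01,0],[0.03,0,0,0.008,0],[0.03,0,0,0.002,0],[0.03,0,0,0.002,0]]]' 20; python3 -m pendant '[[[0.03,0,0,0.0015,0],[0.03,0,0,0.001,0],[0.03,0,0,0,0]]]'
python3 - <<'E'
from d import *
P,c=cloud("scene");k=cls(c);m=(abs(P[:,1])<28)&(abs(P[:,0])<60)&(P[:,2]>26)&(P[:,2]<60)&(k=='g')
Q=P[m];print(m.sum(),np.polyfit(Q[:,0],Q[:,2],1),Q.min(0),Q.max(0))
s=ctrl.read_state();q=np.array(s['tcp_pos'][:2])-C;print(q@U,q@V,s['tcp_pos'])
E
```

```text
t: 24.62
tcp_pos: [526.5, 179.2, 15.9]
eef_rot: [[-0.327, 0.945, -0.0], [0.945, 0.327, 0.002], [0.002, 0.0, -1.0]]
force: [-5.5, 5.5, 8.0]
opening: 49.4
t: 25.0
tcp_pos: [526.7, 179.6, 13.7]
eef_rot: [[-0.327, 0.945, 0.0], [0.945, 0.327, 0.002], [0.002, 0.001, -1.0]]
force: [-5.3, 6.3, 7.7]
opening: 49.4
217 [-2.43948381e-03  3.85774113e+01] [-49.3865181  -27.77984038  26.69032429] [32.68989833 26.58272312 54.97931618]
1.6889684383397552 0.15258509861583994 [526.69439771 179.64662788  13.66537244]
```

Run:
```python
from d import *
for n in("scene","top"):
    P,c=cloud(n);k=cls(c);m=(abs(P[:,1])<28)&(abs(P[:,0])<65)&(P[:,2]>33)&(P[:,2]<46)&(k!='D')
    Q=P[m];print(n,[(s,len(z:=Q[abs(Q[:,0]-s)<5][:,2]),np.median(z).round(1) if len(z) else 0) for s in range(-50,60,10)],Q[:,0].min(),Q[:,0].max(),[np.round(x,1) for x in cv2.minAreaRect(Q[:,:2].astype(np.float32))])
p,_=snap("scene","f1.png",(330,150,470,270),5)
```

```text
scene [(-50, 21, np.float64(39.5)), (-40, 103, np.float64(38.6)), (-30, 46, np.float64(38.4)), (-20, 30, np.float64(38.0)), (-10, 2, np.float64(37.4)), (0, 0, 0), (10, 6, np.float64(38.9)), (20, 15, np.float64(38.6)), (30, 8, np.float64(38.6)), (40, 0, 0), (50, 0, 0)] -48.041552407171736 31.724189849199288 [array([-8.3, -0.8]), array([50.8, 79.5]), np.float64(87.9)]
top [(-50, 79, np.float64(37.5)), (-40, 243, np.float64(37.4)), (-30, 240, np.float64(37.3)), (-20, 237, np.float64(37.4)), (-10, 90, np.float64(37.2)), (0, 0, 0), (10, 0, 0), (20, 0, 0), (30, 0, 0), (40, 15, np.float64(37.5)), (50, 5, np.float64(37.1))] -48.36768034674302 49.49942873024612 [array([0.4, 1.7]), array([97.6, 51.2]), np.float64(0.6)]
```

View pics/f1.png

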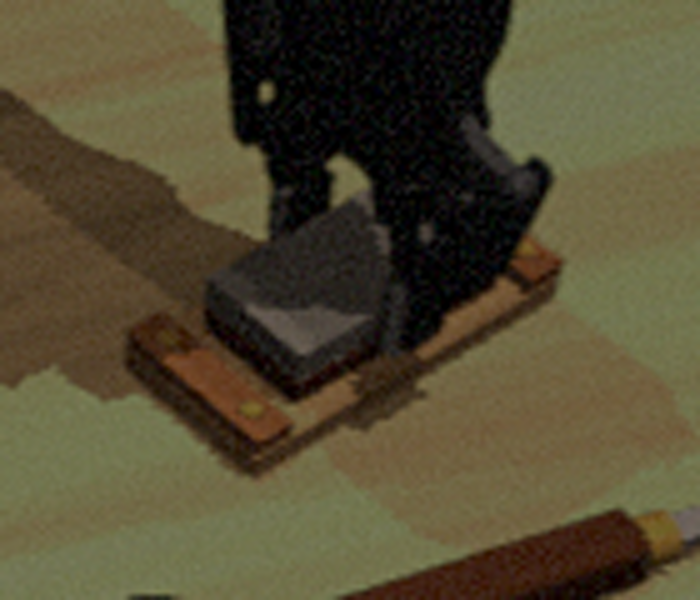

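The stone lies flat with its grey side up at crop (320,290), between the cleats and clear of both. I'll release it, rise, and check from above.

```bash
python3 -m pendant '[[[0.051,0,0,0,0],[0.055,0,0,0,0],[0.085,0,0,0,0],[0.085,0,0,0,0],[0.085,0,0,0,0],[0.085,0,0,-0.03,0],[0.085,0,0,-0.05,0],[0.085,-0.05,0,-0.05,0],[0.085,-0.06,0,-0.05,0],[0.085,-0.06,0,-0.03,0],[0.085,-0.06,0,0,0],[0.085,0,0,0,0]]]' 20
python3 - <<'E'
from d import *
p,_=snap("top","f2.png",(125,225,260,335),5)
for n in("scene","top"):
    P,c=cloud(n)
    for nm,zl,zh in(("stone",33,44),("cleats",17.5,24)):
        m=(abs(P[:,1])<45)&(abs(P[:,0])<85)&(P[:,2]>zl)&(P[:,2]<zh);Q=P[m]
        if nm=="cleats": Q=Q[abs(Q[:,0])>57]
        print(n,nm,len(Q),np.median(Q[:,2]).round(1),[np.round(x,1) for x in cv2.minAreaRect(Q[:,:2].astype(np.float32))])
E
```

```text
t: 26.7
tcp_pos: [595.5, -22.4, 204.8]
eef_rot: [[-0.321, 0.947, 0.0], [0.947, 0.321, -0.001], [-0.001, -0.0, -1.0]]
force: [-0.6, 0.4, -0.1]
opening: 85.2
scene stone 1219 38.5 [array([2.7, 0.9]), array([104.5,  53.4]), np.float64(0.9)]
scene cleats 457 20.3 [array([ 1. , -0.1]), array([154.7,  72.3]), np.float64(0.3)]
top stone 671 37.3 [array([32.9,  1.3]), array([40.3, 49.6]), np.float64(1.1)]
top cleats 478 19.5 [array([67. , -0.6]), array([18.2, 69.8]), np.float64(0.2)]
```

View pics/f2.png

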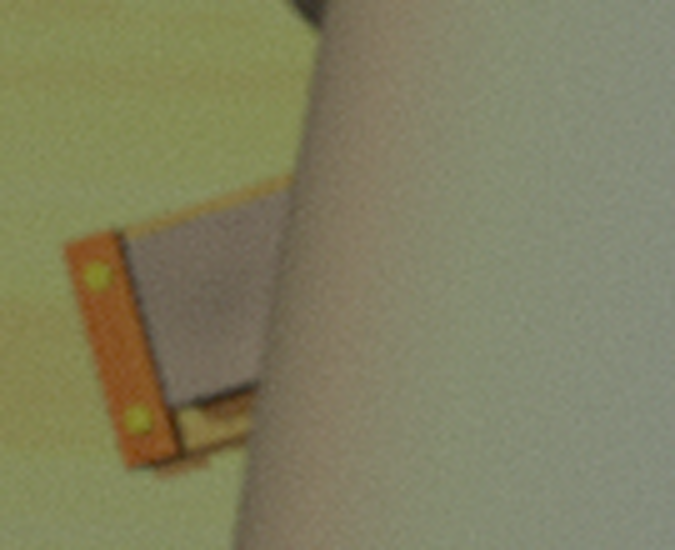

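The arm hides part of the view. I'll move it clear and measure the offset numerically.

```bash
python3 -m pendant '[[[0.085,-0.06,0,0,0],[0.085,-0.06,0,0,0],[0.085,-0.06,0,0,0],[0.085,0,0,0,0]]]' 20
python3 - <<'E'
from d import *
for n in("top","top","scene"):
    P,c=cloud(n)
    for nm,zl,zh in(("stone",31,44),("cleats",16.5,24)):
        m=(abs(P[:,1])<45)&(abs(P[:,0])<85)&(P[:,2]>zl)&(P[:,2]<zh);Q=P[m]
        if nm=="cleats": Q=Q[abs(Q[:,0])>59]
        e=np.percentile(Q[:,:2],[1,99],axis=0); r=cv2.minAreaRect(Q[:,:2].astype(np.float32))
        # edge-based yaw: long sides, per-s extremes of w
        b=[(s,*np.percentile(Q[abs(Q[:,0]-s)<3][:,1],[3,97])) for s in range(-45,46,6) if (abs(Q[:,0]-s)<3).sum()>20]
        yaw=[np.degrees(np.polyfit(np.array(b)[:,0],np.array(b)[:,i],1)[0]).round(2) for i in(1,2)] if len(b)>4 else None
        print(n,nm,len(Q),np.median(Q[:,2]).round(1),"mid",e.mean(0).round(2),"ext",(e[1]-e[0]).round(1),[np.round(x,1) for x in r],yaw)
E
```

```text
t: 27.35
tcp_pos: [653.8, -191.0, 203.2]
eef_rot: [[-0.324, 0.946, -0.002], [0.946, 0.324, 0.0], [0.001, -0.002, -1.0]]
force: [0.5, 0.1, 0.5]
opening: 85.0
top stone 2451 37.3 mid [1.81 0.97] ext [99.1 49.5] [array([2.3, 1.1]), array([101.3,  50.9]), np.float64(0.3)] [np.float64(0.21), np.float64(-0.41)]
top cleats 1024 19.5 mid [0.04 0.21] ext [150.4  68.6] [array([0.3, 0.2]), array([ 70. , 151.4]), np.float64(89.5)] None
top stone 2452 37.4 mid [1.83 0.98] ext [99.  49.5] [array([2.2, 1. ]), array([ 51.1, 101.5]), np.float64(89.9)] [np.float64(0.48), np.float64(-0.2)]
top cleats 1033 19.4 mid [0.07 0.27] ext [150.4  68.3] [array([0.3, 0.3]), array([ 69.9, 151.6]), np.float64(89.4)] None
scene stone 1268 38.4 mid [2.3 0.9] ext [100.9  51.3] [array([2.4, 0.4]), array([104.5,  53.7]), np.float64(1.7)] [np.float64(-0.05), np.float64(1.27)]
scene cleats 441 20.6 mid [0.95 0.35] ext [152.4  69.1] [array([1.2, 0.5]), array([ 71.1, 154.5]), np.float64(89.6)] None
```

The stone is off by +1.8 mm lengthwise and +0.7 mm across, and its yaw is within about 0.5°, so it is centred and flat at the right height. One last check that the bystanders have not moved, then I'll hand in.

Run:
```python
from h import *
p,d=viewer.capture("scene"); a=cv2.imread("pics/scene0.png")[:,:,::-1].astype(int)
for n,(x0,y0,x1,y1) in dict(jar=(335,265,385,332),tin=(195,298,248,344),gouge=(388,232,525,290)).items():
    A=a[y0:y1,x0:x1].astype(np.float32).mean(2);B=p[y0:y1,x0:x1].astype(np.float32).mean(2)
    print(n,np.round(cv2.phaseCorrelate(A,B),2),abs(A-B).mean().round(1))
s=ctrl.read_state();print(s["t"],np.round(s["force"],1)); ctrl.close_job()
```

```text
Traceback (most recent call last):
ValueError: setting an array element with a sequence. The requested array has an inhomogeneous shape after 1 dimensions. The detected shape was (2,) + inhomogeneous part.
```

Run:
```python
from h import *
p,d=viewer.capture("scene"); a=cv2.imread("pics/scene0.png")[:,:,::-1].astype(int)
for n,(x0,y0,x1,y1) in dict(jar=(335,265,385,332),tin=(195,298,248,344),gouge=(388,232,525,290)).items():
    A=a[y0:y1,x0:x1].astype(np.float32).mean(2);B=p[y0:y1,x0:x1].astype(np.float32).mean(2)
    print(n,cv2.phaseCorrelate(A,B),abs(A-B).mean().round(1))
s=ctrl.read_state();print(s["t"],np.round(s["force"],1)); ctrl.close_job()
```

```text
jar ((-0.006150247656051988, 0.009124478789090062), 1.0439609138170878) 9.4
tin ((0.13623686800492862, 0.04673408698235093), 0.9348787185218599) 6.8
gouge ((0.02253779914929055, 0.0189279967288023), 0.9644151477902024) 10.8
27.6 [-0.4 -0.2  0.5]
the job is handed in; nothing more can be done
```

The stone now lies flat in the holder, grey side up and wooden back down, between the two cleats, and the job is handed in at 27.6 s. I stood it on end by pivoting it in the grip against the holder's end, then regrasped it and leaned it over into the holder. It rode up in the pads there, so I rested it across the far cleat, let go with no drop, regrasped it at the middle and laid it flat.

**Final position:** the top camera puts the stone about 1.8 mm off centre lengthwise and 0.7 mm across. I left that uncorrected.
- **Height:** the upper face measures about 37.4 mm from the top camera and 38.4 mm from the scene camera, against 38 mm expected.
- **Straightness:** the top camera shows it straight to about 0.5°. The scene camera's yaw estimates disagree, ranging from −0.05° to 1.7°.

**Bystanders and robot:** the jar, tin and gouge show less than 0.15 px of shift from the start. The gripper is open and well clear, and the wrist force reads about zero.

**Along the way:** at about 11.5 s, one press to straighten the stone read about 59 N at the wrist, the highest I saw and within the 120 N limit. The fingers also slid off it once, just as it came to stand upright; it stayed standing and did not fall.

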